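# Raise the sloping glass lid and take out the feeding cone

### The job

Slide the sloping glass lid of the aquarium bay up by its red clamp, well into the dark grip pads near the top of its rails, so that it stays up by itself when let go, and do not let it fall. Reach in under the raised lid, take out the blue feeding cone and, keeping it upright, lower it onto the round blue mat in the empty pocket of the grey tray before letting go of it. Leave the lid up and everything else where it stands.

Things in the scene. Friction and masses are not known exactly. Their poses are not given: they have to be found in the camera images.
- bay: fixed white bay, 290 x 412 mm, open front sloping at 45 degrees under the glass lid. Origin: on the cabinet top under its middle; x points level from its front inwards, y left, z up. Floor 10 mm up. Front wall x -135 to -125 mm, 55 mm high; side walls' inner faces y +-189 mm. Clear roof 181 mm up from x = 35 mm on. Three things stand in it, 100 mm apart in y, at x = -42 to -20 mm
- lid (a joint): travel of the lid up the slope in m, 0 closed to 0.19 (stop), along (1, 0, 1)/sqrt2 of the bay's frame. 0.65 kg. Below 0.125 it slides back when let go (5 to 8 N lifts it); above 0.135 rubber pads in the rails hold it by friction (13 to 20 N to move up). At 0.175 there is room to reach in beneath with the gripper tilted forward by 30 to 45 degrees
- clamp_grip (a point): grip point of the red plastic clamp on the middle of the lid's lower edge; moves with the lid; axes of the bay. Its fin, 18 mm thick (bay y) and 36 mm long up the slope, stands square out from the glass along (-1, 0, 1)/sqrt2 of the bay's frame. This point is mid-fin, 41 mm out from the glass's outer face, 23 mm below the fin's end
- cone_centre (a point): centre of the blue plastic feeding cone, half-way up (45 mm above its base); z is its upright axis, it is round so yaw does not matter. 90 mm tall: foot 72 mm across, tapering to a neck 36 mm across from 45 mm above the base to the top. About 70 g. It starts on the bay floor in one of the three places
- lid_edge (a point): middle of the lower edge of the lid's pane (356 mm wide, 200 mm long up the slope, 5 mm thick, clear glass); moves with the lid; closed it is at (-120, 0, 60) mm in the bay's frame; axes of the bay. Its rails, 22 mm wide, at bay y = +-195 mm, slope at 45 degrees up to bay (163, 354) mm in x, z, with the dark grip pads in their last 80 mm
- mat: fixed round rubber mat with blue face, 64 mm across, 3 mm thick, in the empty pocket of the tray; origin at the centre of its underside, on the tray floor (5 mm above the cabinet top)
- tray: fixed tray of grey ABS plastic, 160 (x) x 320 (y) x 30 mm high, walls 4 mm, floor 5 mm; origin under its centre, x away from the robot (turned by the yaw). Three pockets in a row along y, 98 x 101 mm inside, centred at x = -27 mm and y = -103.5, 0 and 103.5 mm, parted by walls 26 mm high; behind them a channel for the fork
- shell_centre (a point): centre of the white ceramic ornament shell, 68 mm across and 53 mm tall, in the bay
- tub_centre (a point): centre of the food tub with a yellow lid, 58 mm across and 75 mm tall, in the bay
- valve_centre (a point): clear acrylic valve with a small red lever, 80 mm long, 50 mm tall, in a pocket of the tray; the point is 25 mm up
- magnet_centre (a point): black and green glass-cleaning magnet, 72 x 44 mm and 40 mm tall, in a pocket of the tray; the point is 20 mm up
- fork_centre (a point): stainless steel planting fork, 200 mm long and 14 mm high, lying in the channel of the tray; the point is near its middle
- conditioner_centre (a point): upright green bottle, 60 mm across and 150 mm tall, on the cabinet top between the bay and the tray; the point is 75 mm up
- beaker_centre (a point): blue ceramic beaker, 64 mm across and 80 mm tall, behind the tray; the point is 40 mm up

How it is judged:
By the outcome, as a careful person would: the job done as asked, in the order asked, and still so for the second after the job is handed in, with the robot touching nothing.
It also fails if it takes over 64 s, if anything falls off the work surface, if the arm or the gripper's body presses on something with over 40 N, if the wrist force passes 120 N, or if a joint passes its speed limit or range.

### The arm

A 6-joint arm with a two-finger parallel gripper is mounted at the origin on the work surface. World frame = base frame: x ahead of the robot, y to its left, z up, the work surface at z = 0. Lengths are in m, angles in rad, forces in N, time in s.
With the tool pointing down it reaches from about 0.275 to 0.875 m from the base axis. Payload 12.5 kg.
Tool frame: the origin (TCP) lies at the very end of the fingers, on their centre line; the grasp point (between the pads) lies 19 mm behind it (tcp_to_grasp is the distance from the TCP to the grasp point, in m); x points along the fingers, y is the direction in which the jaws open and shut, and the axes are right-handed (so a half turn about x gives the same grasp; the last joint's range is limited). The gripper opens to 85 mm and grips with 20 to 120 N. Pads are 22 mm wide; open, the fingers measure 114 mm over their backs; the gripper's body (76 mm by 85 mm) begins 54 mm behind the grasp point. The pads swing forward as they close: fully open they stand 13 mm farther back than shut.
Start: joints at [-1.252, 0.351, 1.652, -0, 1.139, -0.085], TCP at [0.216, -0.506, 0.231] pointing down, gripper open.
Joint ranges: [-2.75, 2.75], [-0.79, 2.1], [0.01, 2.65], [-1.57, 4.71], [0.07, 3.14], [-2.87, 2.87]. Speed limits (rad/s): [2.22, 2.22, 2.79, 3.14, 3.14, 3.14].

### API

Orientations are given as a unit quaternion [x, y, z, w].
In Python, from plant import move_pose, line_to, move_joints, gripper_to, wait, solve_ik, observe, capture, Unreachable, job_done, tcp_to_grasp gives the robot as it stands. The module is installed in compiled form; this text tells all that it offers. Calls block until the motion is done:
- move_pose(position, orientation): joint-space move of the TCP to a pose.
- line_to(position, rot=None, velocity=0.15): straight line of the TCP; rot=None keeps the orientation; velocity is the mean speed in m/s.
- move_joints(angles): joint-space move.
- gripper_to(opening, f_grip=None): finger opening in m; f_grip is the grip in N (None keeps the last); returns when the fingers have stopped.
- wait(seconds).
- solve_ik(position, orientation): joint angles nearest the present ones, or None.
- observe(): the state.
- capture(name): name is "scene" or "side" or "wrist"; returns a dict with "frame" (400x640x3 uint8, red, green, blue), "camera_matrix" (3x3 intrinsics, pixels), "k1" (the pictures are not rectified: a ray, as slopes to the right and down, at radius r is drawn at 1 + k1 r^2 times it, then the intrinsics apply), "rvec" (rotation vector, rad) and "tvec" (3), from world to camera coordinates, as OpenCV has them; the wrist camera has in their place "hand_eye" (4x4, takes a point from camera to tool coordinates, whose origin is the TCP and whose axes are the tool frame's). Camera axes: x right, y down, z forward; pixel columns grow to the right and rows downward; lengths in m; the calibration is good to about 2 mm. A picture is of the moment at which its call begins: read the wrist's pose just before it. There is no depth.
A pose or a line that the arm cannot do raises Unreachable and nothing moves.
- job_done(): hands the job in, once; it reports no verdict.
The state is a dict: "clock": time; "joint_positions": joint angles; "joint_vel": joint speeds; "effort": joint torques, N m; "tool_pos": TCP position; "tcp_rot": TCP orientation; "ft_force": force on the tool from outside, world axes, zero at the start; "wrist_torque": the same for the moment, N m; "width": finger opening in m.
Only numpy, scipy, OpenCV 4.12 (cv2) and the standard library are available. Lean on these libraries where they do the work, as an engineer would, in place of code of your own. Each camera call takes 0.05 s, during which the arm holds its last target. There are 200 camera calls.

## Working session

There is one attempt and no reset: what is moved stays moved. The work goes in short steps, each a Python script; the robot and the scene stay as the last script left them, time stands still between calls to the robot, and variables do not carry over. Pictures are saved under pics/ and viewed, about 8 in all and at most 12, crops included, and the job is handed in when it is done.

```bash
mkdir -p pics
cat > h.py <<'E'
import numpy as np, cv2
from scipy.spatial.transform import Rotation as R
from plant import *
def snap(cam,name):
    s=observe(); c=capture(cam)
    cv2.imwrite(f'pics/{name}.png',c['frame'][:,:,::-1])
    d={k:np.array(c[k]) for k in c if k!='frame'}
    d['pos']=np.array(s['tool_pos']); d['rot']=np.array(s['tcp_rot'])
    np.savez(f'pics/{name}.npz',**d); return c
def cam(name):
    d=np.load(f'pics/{name}.npz')
    if 'rvec' in d: Rc=R.from_rotvec(d['rvec'].ravel()).as_matrix(); t=d['tvec'].ravel()
    else:
        T=np.eye(4); T[:3,:3]=R.from_quat(d['rot']).as_matrix(); T[:3,3]=d['pos']
        W=np.linalg.inv(T@d['hand_eye']); Rc=W[:3,:3]; t=W[:3,3]
    return d['camera_matrix'],float(d['k1']),Rc,t
def proj(name,P):
    K,k,Rc,t=cam(name); p=np.atleast_2d(P)@Rc.T+t
    s=p[:,:2]/p[:,2:]; s=s*(1+k*(s**2).sum(1,keepdims=True))
    return s*[K[0,0],K[1,1]]+[K[0,2],K[1,2]]
def ray(name,uv):
    K,k,Rc,t=cam(name); s=cv2.undistortPoints(np.float64([[uv]]),K,np.float64([k,0,0,0])).ravel()
    return -Rc.T@t, Rc.T@np.r_[s,1]
def onz(name,uv,z):
    o,d=ray(name,uv); return o+d*(z-o[2])/d[2]
E
python3 - <<'E'
from h import *
for c in ['scene','side','wrist']: snap(c,c+'0'); K,k,Rc,t=cam(c+'0'); print(c,-Rc.T@t,Rc[2],k,K[0,0])
print(tcp_to_grasp,observe())
a=cv2.imread('pics/scene0.png');b=cv2.imread('pics/side0.png')
E
```

```text
scene [0.96974526 0.56583043 0.71120789] [-0.41182781 -0.62430348 -0.66380948] -0.013809619434269484 408.2855034674302
side [ 0.1079963  -0.58933742  0.9476403 ] [ 0.42654348  0.49160515 -0.75920026] -0.10854291197994131 464.0019285039858
wrist [ 0.27879996 -0.47937504  0.3729502 ] [-0.24483542 -0.10336228 -0.96403934] -0.06564138654806839 320.91174339980296
0.0187 {'clock': 0.15, 'joint_positions': array([-1.25156820e+00,  3.51118886e-01,  1.65227027e+00, -8.92421043e-06,
        1.13910864e+00, -8.46331573e-02]), 'joint_vel': array([ 0.00110536, -0.00237252, -0.00228969, -0.00046551,  0.0002014 ,
        0.00040626]), 'effort': array([ 1.12608337e-03, -5.06249714e+01, -2.91503656e+01, -3.84485395e-05,
        3.41337509e-03, -1.70100213e-05]), 'tool_pos': array([ 0.21605884, -0.50550726,  0.23088117]), 'tcp_rot': array([-0.69269858, -0.14213689,  0.69277918, -0.14150192]), 'ft_force': array([ 0.48728828, -0.34553482,  0.07236597]), 'wrist_torque': array([-0.00999563,  0.00377085, -0.00226685]), 'width': 0.08547513368950324}
```

View pics/scene0.png

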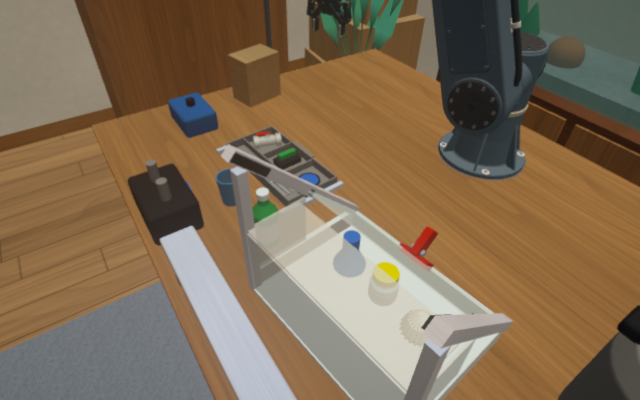

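View pics/side0.png

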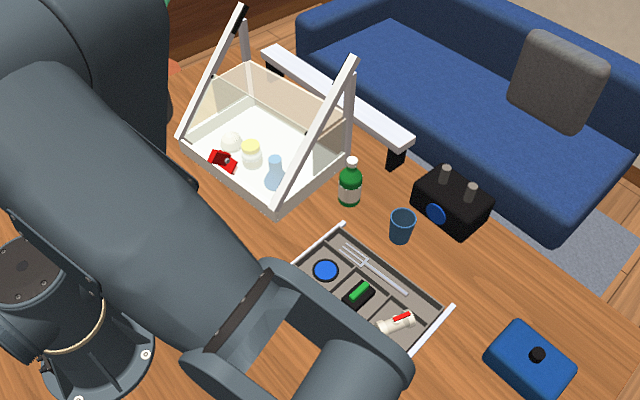

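The scene view shows the blue cone at (350,250), tub (385,280), shell (418,325) and red clamp (425,243). The side view shows the mat at (325,270) in the left pocket and the clamp at (222,160). I'll enlarge both.

Run:
```python
import cv2
a=cv2.imread('pics/side0.png')[0:225,165:370]; cv2.imwrite('pics/sc.png',cv2.resize(a,None,fx=2.6,fy=2.6,interpolation=cv2.INTER_CUBIC))
a=cv2.imread('pics/scene0.png')[140:400,215:515]; cv2.imwrite('pics/scc.png',cv2.resize(a,None,fx=2.3,fy=2.3,interpolation=cv2.INTER_CUBIC))
```

```text
(no output)
```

View pics/sc.png

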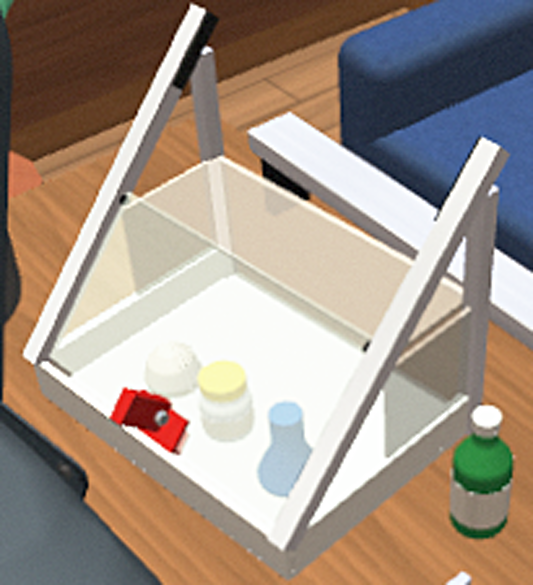

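View pics/scc.png

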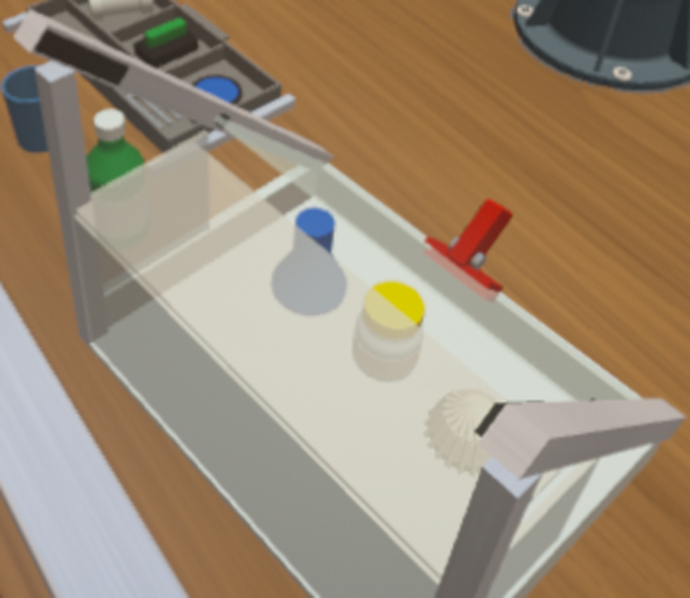

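```bash
cat > fit.py <<'E'
from h import *
from scipy.optimize import least_squares
S=lambda u,v:(u/2.6+165,v/2.6); C=lambda u,v:(u/2.3+215,v/2.3+140)
q=2**-.5
obs=[('side0',S(202,10),(.163,.195,.354)),('side0',S(494,148),(.163,-.195,.354)),('side0',S(288,577),(-.145,-.206,0)),('side0',S(42,395),(-.145,.206,0)),
('scene0',C(30,32),(.163,-.195,.354)),('scene0',C(505,445),(.163,.195,.354)), ('scene0',C(455,258),(-.120,0,.060))]
def bay(p,P): return R.from_euler('z',p[2]).apply(P)+[p[0],p[1],0]
def f(p): return np.concatenate([proj(n,bay(p,P))[0]-uv for n,uv,P in obs])
if __name__=='__main__':
    r=least_squares(f,[.6,.2,.3],loss='soft_l1',x_scale=[.1,.1,.1]); print(r.x,np.degrees(r.x[2])); print(r.fun.reshape(-1,2).round(1))
    print('mat',onz('side0',(325,270),.008), onz('scene0',C(217,91),.008))
    B=lambda w:R.from_euler('z',-r.x[2]).apply(w-[r.x[0],r.x[1],0])
    for n,uv in(('scene0',C(314,222)),('side0',S(286,412))): w=onz(n,uv,.1);print('cone top',w,B(w))
    for n,uv in(('scene0',C(394,305)),('side0',S(222,380))): w=onz(n,uv,.085);print('tub top',w,B(w))
E
python3 fit.py
```

```text
[0.61924963 0.24500671 0.12161726] 6.968155479289176
[[ 2.9 -2.2]
 [ 2.  -4. ]
 [ 0.1  3.3]
 [-2.1 -1. ]
 [-3.4 -2.5]
 [ 0.9 -0.6]
 [ 1.7  8.7]]
mat [ 0.50379534 -0.16307172  0.008     ] [ 0.50492924 -0.1613413   0.008     ]
cone top [0.59244502 0.13445861 0.1       ] [-0.04001805 -0.10647969  0.1       ]
cone top [0.59018386 0.13253692 0.1       ] [-0.04249565 -0.10811287  0.1       ]
tub top [0.58388616 0.23512254 0.085     ] [-0.03630139 -0.00552095  0.085     ]
tub top [0.57708335 0.22715125 0.085     ] [-0.04402101 -0.01260806  0.085     ]
```

Bay pose is (0.619, 0.245, 7°). The cone top agrees in both views at about (0.591, 0.133), i.e. bay (-41, -107), and the mat is at (0.504, -0.162). The nominal cone y of -100 suggests a few mm of bay error, so I'll approach the clamp and look with the wrist camera.

```bash
cat >> h.py <<'E'
def quat(t,yaw,flip=False):
    x=np.array([np.sin(t),0,-np.cos(t)]); y=np.array([0,1.,0])*(-1 if flip else 1)
    M=np.c_[x,y,np.cross(x,y)]; return (R.from_euler('z',yaw)*R.from_matrix(M)).as_quat()
def xdir(t,yaw): return R.from_euler('z',yaw).apply([np.sin(t),0,-np.cos(t)])
def tcp(g,t,yaw): return np.array(g)+xdir(t,yaw)*tcp_to_grasp
E
python3 - <<'E'
from h import *
from fit import bay
p=[.619,.243,.1216]; yaw=p[2]; t=np.pi/4
g=bay(p,np.array([-.145,0,.095])); pre=tcp(g,t,yaw)-xdir(t,yaw)*.13
for fl in (0,1):
  for P in (pre,tcp(g,t,yaw),tcp(g,t,yaw)+bay([0,0,yaw],np.array([.126,0,.126]))):
    j=solve_ik(P,quat(t,yaw,fl)); print(fl,P.round(3),None if j is None else np.round(j,2))
  c=np.array([.591,.1335,.082])
  for tt in (.6,.7,.78):
    j=solve_ik(tcp(c,tt,yaw),quat(tt,yaw,fl)); print('cone',None if j is None else np.round(j,2))
j0=observe()['joint_positions']
fl=min((0,1),key=lambda f:9 if solve_ik(pre,quat(t,yaw,f)) is None else abs(solve_ik(pre,quat(t,yaw,f))-j0).max()); print(fl)
move_pose(pre,quat(t,yaw,fl)); snap('wrist','w1'); snap('side','s1'); print(observe()['clock'],observe()['tool_pos'])
print(proj('w1',g))
a=cv2.imread('pics/w1.png'); b=cv2.imread('pics/s1.png')[120:200,180:290]
cv2.imwrite('pics/w1b.png',np.hstack([a[:, 100:540],cv2.resize(b,(360,262),interpolation=cv2.INTER_CUBIC)[:400] if 0 else cv2.copyMakeBorder(cv2.resize(b,(360,262),interpolation=cv2.INTER_CUBIC),0,138,0,0,cv2.BORDER_CONSTANT)]))
E
```

```text
0 [0.397 0.216 0.174] [0.58 0.13 2.4  4.37 0.34 0.69]
0 [0.488 0.227 0.082] [0.47 0.49 2.25 3.76 0.43 1.25]
0 [0.613 0.242 0.208] [ 0.38  0.37  1.92 -1.14  0.2  -0.26]
cone None
cone [0.15 0.57 2.05 3.26 0.18 1.48]
cone [0.15 0.58 2.09 3.22 0.31 1.52]
1 [0.397 0.216 0.174] [ 0.58  0.13  2.4   4.37  0.34 -2.45]
1 [0.488 0.227 0.082] [ 0.47  0.49  2.25  3.76  0.43 -1.89]
1 [0.613 0.242 0.208] None
cone None
cone [ 0.15  0.57  2.05  3.26  0.18 -1.66]
cone [ 0.15  0.58  2.09  3.22  0.31 -1.62]
0
3.8833 [0.39714412 0.21576443 0.1737709 ]
[[322.43007058 200.29628691]]
```

View pics/w1b.png

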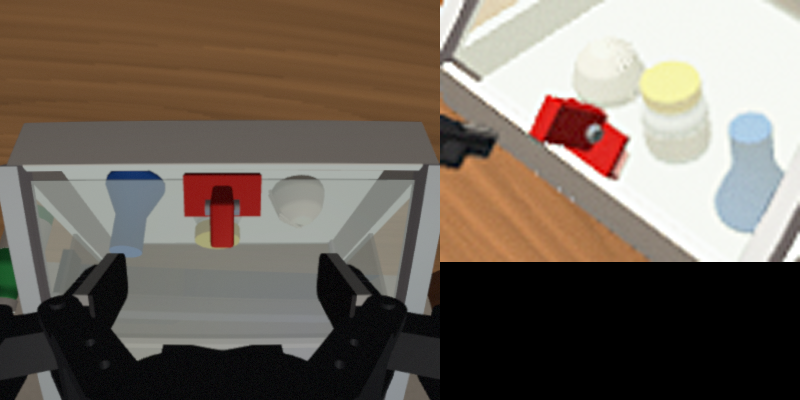

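The fin is centred at full-image u≈322, matching the prediction, with its end face spanning v≈218–247. Front wall level in image, so yaw is right. The wrist would wrap j4 during a 45° lift, so I'll check a steeper tool and the fin's position along the slope.

Run:
```python
from h import *
from fit import bay
p=[.619,.243,.1216]; yaw=p[2]; q=2**-.5
s=np.array([q,0,q]); n=np.array([-q,0,q]); y=np.array([0,1,0])
for so in (0,.01,.02):
  G=np.array([-.120,0,.06])+n*.0435+s*so
  c=[G+n*.023+a*y*.009+b*s*.018 for a in(-1,1) for b in(-1,1)]
  print(so,G,proj('w1',bay(p,np.array(c))).round(0).tolist(), proj('w1',bay(p,np.array([[-.12,-.178,.06],[-.12,.178,.06]]))).round(0).tolist())
for t in (0,.15,.3,.45):
  for yw in (yaw,):
    for k in (0,.06,.12,.18):
      P=tcp(bay(p,np.array([-.145,0,.095])+s*k),t,yw)
      for f in (0,1):
        j=solve_ik(P,quat(t,yw,f)); print(t,k,f,None if j is None else np.round(j,2))
```

```text
0 [-0.15075914  0.          0.09075914] [[310.0, 175.0], [311.0, 223.0], [335.0, 175.0], [334.0, 223.0]] [[137.0, 182.0], [508.0, 182.0]]
0.01 [-0.14368808  0.          0.09783021] [[310.0, 189.0], [311.0, 235.0], [335.0, 189.0], [334.0, 235.0]] [[137.0, 182.0], [508.0, 182.0]]
0.02 [-0.13661701  0.          0.10490128] [[310.0, 202.0], [311.0, 247.0], [335.0, 202.0], [334.0, 247.0]] [[137.0, 182.0], [508.0, 182.0]]
0 0 0 [ 0.35  0.52  1.83 -0.    0.78 -1.34]
0 0 1 [ 0.35  0.52  1.83 -0.    0.78  1.8 ]
0 0.06 0 [ 0.34  0.52  1.71 -0.    0.92 -1.36]
0 0.06 1 [ 0.34  0.52  1.71 -0.    0.92  1.79]
0 0.12 0 [ 0.32  0.53  1.56 -0.    1.05 -1.37]
0 0.12 1 [ 0.32  0.53  1.56 -0.    1.05  1.77]
0 0.18 0 [ 0.31  0.56  1.41 -0.    1.18 -1.38]
0 0.18 1 [ 0.31  0.56  1.41 -0.    1.18  1.76]
0.15 0 0 [ 0.37  0.48  1.93 -0.07  0.59 -1.27]
0.15 0 1 [ 0.37  0.48  1.93 -0.07  0.59  1.87]
0.15 0.06 0 [ 0.35  0.47  1.8  -0.05  0.73 -1.3 ]
0.15 0.06 1 [ 0.35  0.47  1.8  -0.05  0.73  1.84]
0.15 0.12 0 [ 0.34  0.47  1.66 -0.04  0.86 -1.33]
0.15 0.12 1 [ 0.34  0.47  1.66 -0.04  0.86  1.81]
0.15 0.18 0 [ 0.
[... 163 characters left out ...]
 0.39  2.02]
0.3 0.06 0 [ 0.37  0.43  1.89 -0.14  0.53 -1.21]
0.3 0.06 1 [ 0.37  0.43  1.89 -0.14  0.53  1.93]
0.3 0.12 0 [ 0.35  0.43  1.76 -0.11  0.66 -1.27]
0.3 0.12 1 [ 0.35  0.43  1.76 -0.11  0.66  1.87]
0.3 0.18 0 [ 0.33  0.44  1.62 -0.09  0.79 -1.31]
0.3 0.18 1 [ 0.33  0.44  1.62 -0.09  0.79  1.83]
0.45 0 0 [ 0.41  0.44  2.1  -0.63  0.21 -0.68]
0.45 0 1 [ 0.41  0.44  2.1  -0.63  0.21  2.46]
0.45 0.06 0 [ 0.39  0.41  1.98 -0.35  0.34 -1.  ]
0.45 0.06 1 [ 0.39  0.41  1.98 -0.35  0.34  2.14]
0.45 0.12 0 [ 0.36  0.4   1.86 -0.24  0.46 -1.14]
0.45 0.12 1 [ 0.36  0.4   1.86 -0.24  0.46  2.  ]
0.45 0.18 0 [ 0.35  0.4   1.72 -0.18  0.59 -1.22]
0.45 0.18 1 [ 0.35  0.4   1.72 -0.18  0.59  1.92]
```

Run:
```python
from h import *
from fit import bay
p=[.619,.243,.1216]; yaw=p[2]; t=.3; q=2**-.5; s=bay([0,0,yaw],np.array([q,0,q]))
G=bay(p,np.array([-.1366,0,.105])); Q=quat(t,yaw,1)
pre=tcp(G,t,yaw)-xdir(t,yaw)*.1
move_pose(pre-xdir(t,yaw)*.03-s*.02,Q); print(observe()['joint_positions'].round(2))
line_to(tcp(G,t,yaw),velocity=.12); o=observe(); print(o['ft_force'],o['tool_pos'],tcp(G,t,yaw))
gripper_to(.0,f_grip=90); wait(.2); o=observe(); print(o['width'],o['ft_force'],o['clock'])
snap('side','s2'); snap('wrist','w2')
a=cv2.imread('pics/w2.png'); b=cv2.imread('pics/s2.png')[90:220,150:310]
cv2.imwrite('pics/w2b.png',np.hstack([a[:,140:500],cv2.resize(b,(440,400),interpolation=cv2.INTER_CUBIC)]))
```

```text
[ 0.42  0.17  2.02 -0.14  0.66  1.97]
[-0.47462244  0.35288548 -0.60621323] [0.48894561 0.22717812 0.08763884] [0.4888941  0.22710068 0.08713521]
0.017180171237799184 [-3.1106159  -2.71708369  6.20653869] 9.625
```

View pics/w2b.png

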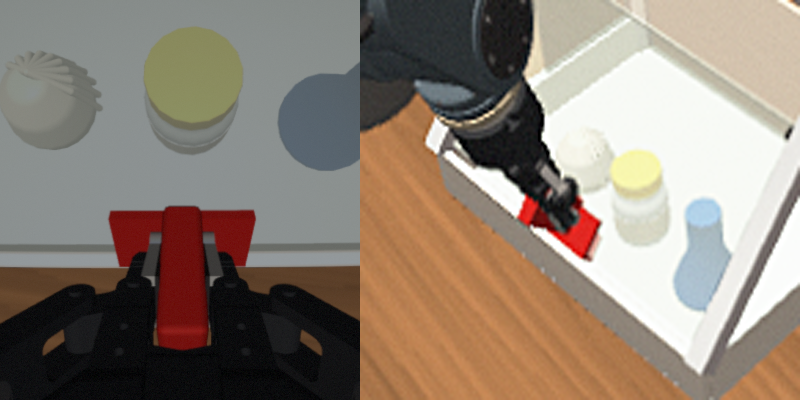

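Good grip: the fin sits between the pads, with width 17 mm. Lifting.

Run:
```python
from h import *
from fit import bay
yaw=.1216; q=2**-.5; s=bay([0,0,yaw],np.array([q,0,q])); x0=np.array(observe()['tool_pos'])
for d in (.04,.12,.15,.178):
    line_to(x0+s*d,velocity=.08); o=observe(); print(d,(o['tool_pos']-x0)@s,o['ft_force'].round(1),o['width'],o['clock'])
snap('scene','c3'); snap('side','s3')
a=cv2.imread('pics/c3.png')[80:400,200:520]; b=cv2.imread('pics/s3.png')[0:225,140:365]
cv2.imwrite('pics/c3b.png',np.hstack([cv2.resize(a,(400,400)),cv2.resize(b,(400,400))]))
# edge of lid predicted
p=[.619,.243,yaw]
print(proj('c3',bay(p,np.array([[-.12+.178*q,-.178,.06+.178*q],[-.12+.178*q,.178,.06+.178*q]]))))
```

```text
0.04 0.03963139123278815 [-3.7  2.4 -2.9] 0.017247053934977725 10.375
0.12 0.11961683389624292 [-4.3  3.9 -1.8] 0.01662351326288551 11.525
0.15 0.148676010089779 [-7.1  4.4 -2.4] 0.01707038306054653 12.05
0.178 0.17669201556781458 [-7.4  4.1 -2.4] 0.0169531245566468 12.55
[[311.32606855 195.93756946]
 [468.489528   320.92464088]]
```

View pics/c3b.png

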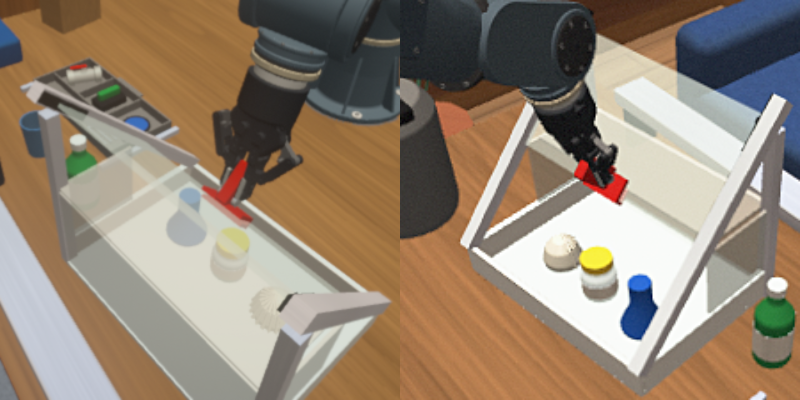

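Lid is up at about 0.177 with the clamp still held. Release, retreat, check the lid stays, then go to the cone pre-grasp.

Run:
```python
from h import *
from fit import bay
yaw=.1216; p=[.619,.243,yaw]; q=2**-.5
gripper_to(.085); wait(.2)
x=np.array(observe()['tool_pos']); line_to(x-xdir(.3,yaw)*.09,velocity=.15)
line_to(np.array(observe()['tool_pos'])-bay([0,0,yaw],np.array([.16,0,-.0])),velocity=.25)
t=.75; Q=quat(t,yaw,1); c=np.array([.591,.1335,.082]); pre=tcp(c,t,yaw)-xdir(t,yaw)*.13
for P in (pre,tcp(c,t,yaw),tcp(c+[0,0,.08],t,yaw),tcp(c+[-.2,-.03,.08],t,yaw)):
    j=solve_ik(P,Q); print(None if j is None else j.round(2))
move_pose(pre,Q); snap('wrist','w4'); snap('side','s4'); snap('scene','c4'); o=observe(); print(o['clock'],o['tool_pos'],pre)
print(proj('w4',c+[0,0,.018]))
e=np.array([[-.12+.177*q,a,.06+.177*q] for a in(-.178,.178)]); print(proj('c4',bay(p,e)),proj('s4',bay(p,e)))
a=cv2.imread('pics/c4.png')[80:400,200:520]; b=cv2.imread('pics/w4.png')[:,120:520]
cv2.imwrite('pics/c4b.png',np.hstack([cv2.resize(a,(400,400)),b]))
```

```text
[ 0.16  0.24  2.25  3.4   0.11 -1.8 ]
[ 0.15  0.58  2.07  3.23  0.26 -1.63]
None
[ 0.16  0.11  2.51  3.25  0.23 -1.65]
18.325 [0.5157629  0.12434337 0.16353903] [0.51569382 0.12429736 0.16343697]
[[321.5394199  190.50823053]]
[[311.60462684 196.0561499 ]
 [468.64600682 320.91126585]] [[307.11660231 137.374589  ]
 [214.37295499  80.54481323]]
```

View pics/c4b.png

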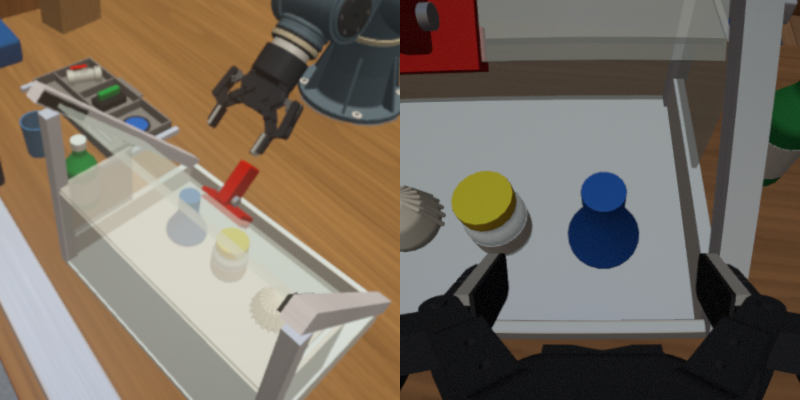

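Lid holds at 0.177 after release; cone top is seen at (324,191) against a predicted (321.5,190.5), so its position is confirmed to ~2 mm. Lifting straight up at this tilt hits the wrist limit, so I'll scan tilts.

Run:
```python
from h import *
from fit import bay
yaw=.1216; c=np.array([.5908,.132,.082]); m=np.array([.5044,-.162,.082-.01+.008])
dx=bay([0,0,yaw],np.array([-1.,0,0]))
for t in (.8,.88,.95):
  print(t)
  pts=[('pre',tcp(c,t,yaw)-xdir(t,yaw)*.13),('g',tcp(c,t,yaw))]+[(f'{b},{u}',tcp(c+[0,0,u]+dx*b,t,yaw)) for b,u in((0,.03),(0,.065),(.06,.07),(.1,.08),(.15,.08),(.2,.08))]
  for k,P in pts:
    j=solve_ik(P,quat(t,yaw,1)); print(k,None if j is None else j.round(2))
  for yw in (-.31,-.15):
   for u in (0,.1):
    j=solve_ik(tcp(m+[0,0,u],t,yw),quat(t,yw,1)); print('mat',yw,u,None if j is None else j.round(2))
```

```text
0.8
pre [ 0.16  0.26  2.29  3.28  0.21 -1.67]
g [ 0.15  0.59  2.1   3.21  0.34 -1.61]
0,0.03 [ 0.15  0.52  2.09  3.22  0.27 -1.63]
0,0.065 [ 0.15  0.44  2.09  3.26  0.19 -1.67]
0.06,0.07 [ 0.16  0.35  2.23  3.25  0.24 -1.65]
0.1,0.08 [ 0.16  0.28  2.31  3.26  0.25 -1.65]
0.15,0.08 [ 0.17  0.21  2.42  3.26  0.29 -1.65]
0.2,0.08 [ 0.18  0.13  2.53  3.27  0.33 -1.65]
mat -0.31 0 [-0.44  0.53  2.28  2.93  0.47 -1.48]
mat -0.31 0.1 [-0.44  0.26  2.25  2.62  0.19 -1.15]
mat -0.15 0 [-0.52  0.53  2.27  2.57  0.5  -1.32]
mat -0.15 0.1 [-0.52  0.27  2.24  2.03  0.29 -0.74]
0.88
pre [ 0.16  0.29  2.35  3.23  0.38 -1.62]
g [ 0.15  0.61  2.13  3.19  0.48 -1.6 ]
0,0.03 [ 0.15  0.54  2.13  3.2   0.41 -1.61]
0,0.065 [ 0.15  0.46  2.12  3.22  0.32 -1.62]
0.06,0.07 [ 0.16  0.38  2.26  3.22  0.38 -1.62]
0.1,0.08 [ 0.16  0.3   2.35  3.22  0.39 -1.62]
0.15,0.08 [ 0.17  0.24  2.46  3.23  0.44 -1.62]
0.2,0.08 [ 0.18  0.17  2.57  3.24  0.49 -1.62]
mat -0.31 0 [-0.45  0.57  2.31  2.96  0.62 -1.51]
mat -0.31 0.1 [-0.45  0.28  2.29  2.8   0.32 -1.33]
mat -0.15 0 [-0.53  0.57  2.3   2.63  0.63 -1.4 ]
mat -0.15 0.1 [-0.53  0.28  2.28  2.29  0.39 -1.01]
0.95
pre [ 0.16  0.34  2.39  3.21  0.54 -1.6 ]
g [ 0.15  0.64  2.15  3.19  0.6  -1.59]
0,0.03 [ 0.15  0.56  2.15  3.19  0.52 -1.6 ]
0,0.065 [ 0.15  0.48  2.15  3.2   0.44 -1.61]
0.06,0.07 [ 0.16  0.4   2.29  3.21  0.5  -1.6 ]
0.1,0.08 [ 0.16  0.33  2.38  3.21  0.52 -1.61]
0.15,0.08 [ 0.17  0.28  2.49  3.22  0.58 -1.6 ]
0.2,0.08 [ 0.18  0.22  2.6   3.23  0.63 -1.6 ]
mat -0.31 0 [-0.45  0.6   2.33  2.97  0.75 -1.53]
mat -0.31 0.1 [-0.45  0.3   2.32  2.87  0.44 -1.41]
mat -0.15 0 [-0.55  0.6   2.32  2.67  0.76 -1.45]
mat -0.15 0.1 [-0.55  0.31  2.31  2.42  0.5  -1.16]
```

Run:
```python
from h import *
from fit import bay
yaw=.1216; t=.85; Q=quat(t,yaw,1); c=np.array([.5908,.132,.081]); dx=bay([0,0,yaw],np.array([-1.,0,0]))
move_pose(tcp(c,t,yaw)-xdir(t,yaw)*.13,Q)
line_to(tcp(c,t,yaw),velocity=.12); o=observe(); print(o['ft_force'].round(1))
gripper_to(0,f_grip=40); wait(.15); o=observe(); print(o['width'],o['ft_force'].round(1),o['clock'])
if .03<o['width']<.042:
    line_to(tcp(c+[0,0,.065],t,yaw),velocity=.1); o=observe(); print(o['width'],o['ft_force'].round(1))
    line_to(tcp(c+[0,0,.085]+dx*.2,t,yaw),velocity=.15); o=observe(); print(o['width'],o['ft_force'].round(1),o['clock'])
snap('scene','c5'); snap('side','s5')
a=cv2.imread('pics/c5.png')[80:400,200:520]; b=cv2.imread('pics/s5.png')[0:300,140:440]
cv2.imwrite('pics/c5b.png',np.hstack([cv2.resize(a,(400,400)),cv2.resize(b,(400,400))]))
```

```text
[-0.7  1.  -0. ]
0.034512746048619765 [-2.1  0.4  5. ] 20.5417
0.034365728349405295 [-1.3 -0.6 -0.4]
0.03435793925269581 [ 0.4  0.1 -0.6] 22.8333
```

View pics/c5b.png

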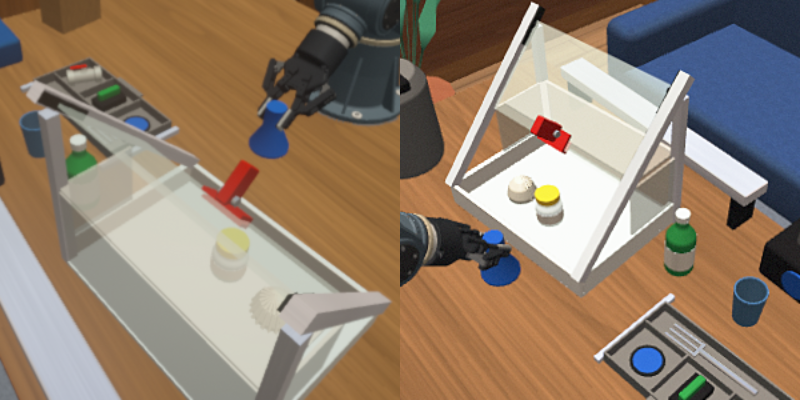

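The cone is held upright outside the bay, the lid is still up and the shell and tub are unmoved. Refine the mat by blue centroid, carry over it, and look before lowering.

Run:
```python
from h import *
for n,(u,v) in (('s5',(325,270)),('c5',(309,180))):
    im=cv2.imread(f'pics/{n}.png').astype(int); w=im[v-14:v+15,u-18:u+19]; mk=(w[:,:,0]-w[:,:,2]>70)
    yy,xx=np.nonzero(mk); ctr=((xx.min()+xx.max())/2+u-18,(yy.min()+yy.max())/2+v-14); print(n,mk.sum(),ctr,onz(n,ctr,.008))
t=.85; yw=-.38; m=np.array([.504,-.162,.079]); Q=quat(t,yw,1)
P=tcp(m+[0,0,.075],t,yw)
try: line_to(P,rot=Q,velocity=.15)
except Unreachable as e: print('unreach',e,solve_ik(P,Q))
o=observe(); print(o['width'],o['ft_force'].round(1),o['clock'],o['tool_pos']-P)
snap('scene','c6'); snap('side','s6'); snap('wrist','w6')
for n in('c6','s6','w6'): print(n,proj(n,m+[0,0,.075-.072]).round(0))
a=cv2.imread('pics/c6.png')[80:240,220:380]; b=cv2.imread('pics/s6.png')[180:340,240:400]
cv2.imwrite('pics/c6b.png',np.hstack([cv2.resize(a,(400,400)),cv2.resize(b,(400,400))]))
```

```text
s5 341 (np.float64(325.0), np.float64(270.0)) [ 0.50379534 -0.16307172  0.008     ]
c5 115 (np.float64(309.0), np.float64(178.5)) [ 0.50324455 -0.16573142  0.008     ]
0.0344591676195104 [ 0.2  0.2 -0.4] 25.075 [-1.72596893e-04  3.83540381e-04 -3.36801825e-05]
c6 [[309. 157.]]
s6 [[325. 252.]]
w6 [[322. 320.]]
```

View pics/c6b.png

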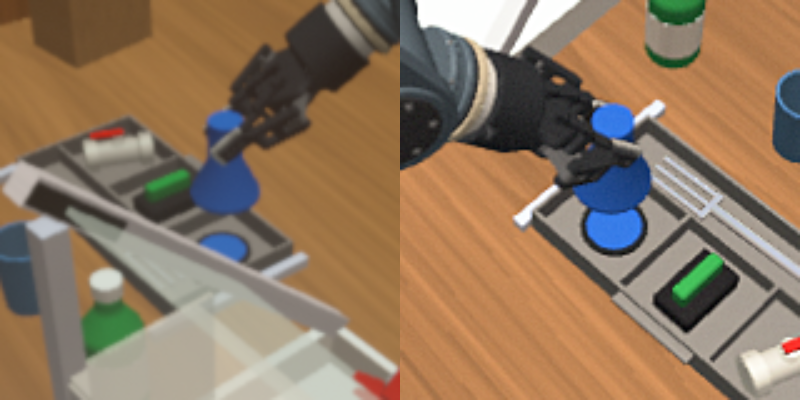

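Cone upright and lined up over the mat in both views (cone axis u≈613 and mat u≈613 in side crop; 225 and 222 in scene crop). Lower, release, withdraw.

Run:
```python
from h import *
print('top',onz('s6',(325.2,226.4),.173),onz('c6',(220+224*.4,80+117*.4),.173))
t=.85; yw=-.38; m=np.array([.504,-.163,.079])
line_to(tcp(m+[0,0,.008],t,yw),velocity=.1); wait(.2); f0=observe()['ft_force']
for h in np.arange(.005,-.0055,-.0015):
    line_to(tcp(m+[0,0,h],t,yw),velocity=.02); o=observe(); df=(o['ft_force']-f0)[2]; print(round(h,4),df.round(2))
    if df>2.5: break
wait(.2); gripper_to(.06); wait(.2); gripper_to(.085)
line_to(np.array(observe()['tool_pos'])-xdir(t,yw)*.13,velocity=.12)
line_to(np.array(observe()['tool_pos'])+[-.03,0,.06],velocity=.2)
snap('scene','c7'); snap('side','s7'); o=observe(); print(o['clock'],o['ft_force'].round(1))
a=cv2.imread('pics/c7.png')[80:400,200:520]; b=cv2.imread('pics/s7.png')[0:340,140:480]
cv2.imwrite('pics/c7b.png',np.hstack([cv2.resize(a,(400,400)),cv2.resize(b,(400,400))]))
```

```text
top [ 0.50503088 -0.15862632  0.173     ] [ 0.50257277 -0.16342859  0.173     ]
0.005 0.48
0.0035 -0.75
0.002 -0.09
0.0005 -0.5
-0.001 17.37
30.8667 [ 0.5  1.3 -0.5]
```

View pics/c7b.png

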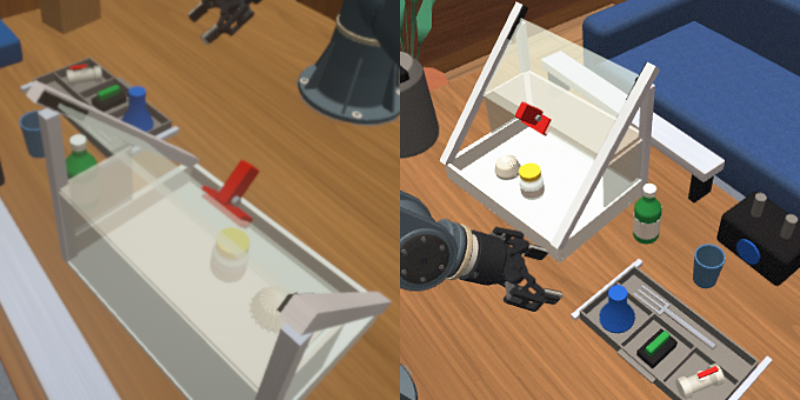

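The cone stands upright on the mat, the lid is up and the rest is in place. One numeric check, then hand in.

Run:
```python
from h import *
print(onz('s7',(140+217*.85,291*.85),.098),onz('c7',(200+134*.8,80+93*.8),.098))
wait(.5); job_done()
```

```text
[ 0.50372265 -0.15930391  0.098     ] [ 0.51400886 -0.15713277  0.098     ]
the job is handed in; nothing more can be done
```

I slid the lid up by its red clamp to about 0.177 m and let go, and it stayed up in every picture afterwards. I then took the blue cone out under the lid, kept it upright, and lowered it onto the mat. I let go only after it touched down (17 N at contact). The job was handed in after about 31 s of the 64 s allowed.

- **Final pictures:** the cone stands upright in the mat's pocket, the lid is up, and everything else looks unmoved. The gripper is clear of everything.
- **Cone position:** the side view puts the top of the cone about 4 mm from the mat centre. The scene view says about 12 mm, mostly in x. I read both points roughly by eye, and the two views disagreed by about 10 mm. I did not measure again, because the side view and the check before lowering both showed it within about 5 mm.

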